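# Latch the spring pressure frame over a circuit board and switch the tester on

## Robot

A 6-joint arm with a two-finger parallel gripper is mounted at the origin on the work surface. World frame = base frame: x ahead of the robot, y to its left, z up, the work surface at z = 0. Lengths are in mm, angles in rad, forces in N, time in s.
With the tool pointing down it reaches from about 400 to 925 mm from the base axis. Payload 12.5 kg.
Tool frame: the origin (TCP) lies at the centre of the arm's flange, where the gripper is bolted on; the fingertips stand 190 mm ahead of it and the grasp point (between the pads) lies 171 mm ahead of it (bot.tips_ahead is the z of the fingertips in the tool frame, in mm); z points along the fingers, y is the direction in which the jaws open and shut (so a half turn about z gives the same grasp; the last joint's range is limited). The gripper opens to 95 mm and grips with 3 to 60 N. Pads are 20 mm wide; open, the fingers measure 119 mm over their backs; the gripper's body (75 mm by 180 mm) begins 59 mm behind the grasp point.
Start: joints at [1.226, 0.491, 1.559, -0, 1.092, -0.106], TCP at [147.811, 607.27, 404.761] pointing down, gripper open.
Joint ranges: [-3.1, 3.1], [-0.84, 2.19], [0.05, 2.79], [-1.13, 4.28], [0.06, 2.93], [-2.69, 2.69]. Speed limits (rad/s): [2.22, 2.22, 2.79, 3.14, 3.14, 3.14].

## Interface

Orientations are given as a unit quaternion [w, x, y, z].
In Python, from workcell import bot, inverse_kinematics, viewer gives the robot as it stands. Calls block until the motion is done:
- bot.movep(position, orientation): joint-space move of the TCP to a pose.
- bot.move_straight(position, frame=None, speed=150, until_force=None): straight line of the TCP; frame=None keeps the orientation; speed is the mean speed in mm/s. With until_force (N) it stops when the force on the tool has changed by that much, and returns True; else False.
- bot.set_joints(angles): joint-space move.
- bot.move_gripper(opening, effort=None): opening from 0.0 (shut) to 1.0 (fully open); effort is the grip in N (None keeps the last); returns when the fingers have stopped.
- bot.dwell(seconds).
- inverse_kinematics(position, orientation): joint angles nearest the present ones, or None.
- bot.observe(): the state.
- viewer.read_camera(name): name is "scene" or "top"; returns a dict with "frame" (420x560x3 uint8, blue, green, red), "vfov" (degrees; the focal length in pixels is half the picture's height over the tangent of half this angle, whatever the lens; pixels are square), "cx", "cy" (the principal point, pixels), "eye" and "rotation" of the camera in the world. Camera axes: x right, y down, z forward; pixel columns grow to the right and rows downward; lengths in mm; the calibration is good to about 2 mm. A picture is of the moment at which its call begins. There is no depth.
A pose or a line that the arm cannot do raises bot.Unreachable and nothing moves.
- bot.sign_off(): hands the job in, once; it reports no verdict.
The state is a dict: "time_s": time; "joint_positions": joint angles; "dq": joint speeds; "joint_torque": joint torques, N m; "position": TCP position; "orientation": TCP orientation; "wrist_force": force on the tool from outside, world axes, zero at the start; "moment": the same for the moment, N m; "width": opening from 0.0 (shut) to 1.0 (fully open).
Only numpy, scipy, OpenCV 4.12 (cv2) and the standard library are available. Lean on these libraries where they do the work, as an engineer would, in place of code of your own. Each camera call takes 0.05 s, during which the arm holds its last target.

## Task

A circuit board lies in the test fixture under a spring-hinged pressure frame that stands open. Push the frame down against its spring and, while holding it down, slide the bolt on it fully home under the keeper so that the frame stays shut when you let go; then switch on the test supply by flipping the wide paddle toggle in the switch row fully over, away from the robot. Leave the three slim toggles and the loose things on the bench as they are.

Things in the scene. Friction and masses are not known exactly. Their poses are not given: they have to be found in the camera images.
- fixture: Grey base plate of the test fixture, 300 x 260 x 20 mm, fixed. Origin: centre of its underside, on the bench. x: the direction in which the bolt slides home (roughly away from the robot); y: towards the hinge (roughly to the robot's left); z up. The keeper, a dark steel post with an overhanging lip, 84 mm high, stands at its +x, -y corner; the rest of the plate's fittings are under 71 mm.
- hinge_mid (a point): Middle of the pressure frame's hinge axis, which runs along the fixture's x axis; 95 mm from the fixture's origin in +y and 50 mm above the bench. Fixed.
- frame (a joint): Angle of the aluminium pressure frame (186 x 200 x 12 mm, open in the middle). 0: shut, level; 0.7: fully open, as at the start (free end about 0.17 m above the bench). Stop when pressed down: -0.01. A torsion spring always pushes it open: some 4 N at the free end when open, about 8 N when shut. Unlatched it swings open again; latched it rests at about 0.02, bolt against the keeper's lip.
- bolt (a joint): Travel of the steel slide bolt on top of the frame's free rail. 0: drawn back; 0.030 m: fully home. It slides along the fixture's x, friction about 1.5 N, and stays where left. Its round nose, 12 mm thick, reaches the keeper's lip at 0.005 and passes under it only if the frame is within about 0.02 rad of shut (4 mm of free height at 0); slid out too early it lands on the lip and blocks the frame.
- press_flat (a point): Press here: upper face of the bolt's flat plate; moves with frame and bolt. The free flat reaches 35 mm to its -x and 27 mm to its +x (up to the tab), and is 36 mm wide. 180 mm from the hinge axis along the frame and 12 mm above the frame's mid-plane: with the frame shut, 62 mm above the bench and 85 mm from the fixture's origin in -y. Its z is normal to the plate, x the sliding direction.
- tab_top (a point): Middle of the top edge of the bolt's upright tab: a steel block 12 mm thick along the sliding direction, 36 mm wide, standing 32 mm above the flat at its +x end. Push the tab towards +x of the fixture to slide the bolt home.
- keeper (a point): Middle of the underside of the keeper's lip (28 mm long along the fixture's x axis, 36 mm wide, 8 mm thick), 76 mm above the bench. Fixed.
- switch_box: Grey box, 130 x 210 x 50 mm, fixed on the bench. Origin: centre of its underside. On its top four steel toggles stand in a row along its y axis, 40 mm apart, in any order; their pivots are 60 mm above the bench, on the box's mid-line x = 0. x points roughly away from the robot.
- paddle (a joint): The wide paddle toggle, 70 mm long from its pivot, ending in a flat blade 22 mm wide, 8 mm thick and 38 mm long. 0: off, leaning 0.5 rad towards the box's -x (to the robot); 1.0: on, leaning 0.5 rad towards +x. It stays where it is left (about 1 N at the tip moves it).
- paddle_tip (a point): Middle of the top end of the wide paddle toggle (121 mm above the bench in either end position).
- bat_a (a joint): Slim round toggle, 50 mm long and 11 mm thick; 0 leans to -x of the box, 1.0 to +x. As easy to move as the paddle. To be left alone.
- bat_b (a joint): As bat_a. To be left alone.
- bat_c (a joint): As bat_a, but it starts near 1.0. To be left alone.
- bat_a_tip (a point): Top end of bat_a (104 mm above the bench in either end position).
- bat_b_tip (a point): Top end of bat_b.
- bat_c_tip (a point): Top end of bat_c.
- screwdriver: Loose screwdriver with yellow handle, 180 mm, lying on the bench. Leave it alone.
- meter: Loose black hand meter, 140 x 80 x 34 mm. Leave it alone.
- tray: Loose small metal parts tray, 120 x 90 x 30 mm. Leave it alone.

How it is judged:
By the outcome, as a careful person would: the job done as asked, in the order asked, and still so for the second after the job is handed in, with the robot touching nothing.
It also fails if it takes over 51 s, if anything falls off the work surface, if the arm or the gripper's body presses on something with over 40 N, if the wrist force passes 120 N, or if a joint passes its speed limit or range.

## Working session

There is one attempt and no reset: what is moved stays moved. The work goes in short steps, each a Python script; the robot and the scene stay as the last script left them, time stands still between calls to the robot, and variables do not carry over. Pictures are saved under pics/ and viewed, and the job is handed in when it is done.

```bash
ls; mkdir -p pics
python3 - <<'E'
from workcell import bot, viewer
import cv2
for n in("scene","top"):
    r=viewer.read_camera(n); cv2.imwrite(f"pics/a_{n}.png",r["frame"]); print({k:v for k,v in r.items() if k!="frame"})
print(bot.observe())
E
```

```text
pics
{'vfov': 44.72231418069746, 'cx': 272.1765346587282, 'cy': 204.16842403171967, 'eye': array([1744.1278706 ,   74.46336428, 1071.53476817]), 'rotation': array([-0.29366466,  0.61600816,  0.66314492, -0.30746354])}
{'vfov': 54.27527054363482, 'cx': 281.41854208489303, 'cy': 206.64891126293924, 'eye': array([ 526.40970898,    9.10954632, 1337.24327069]), 'rotation': array([ 0.01322444, -0.70586886,  0.70776301, -0.02541235])}
{'time_s': 0.1, 'joint_positions': array([ 1.22643741e+00,  4.91473653e-01,  1.55936443e+00,  8.49164559e-06,
        1.09173431e+00, -1.05639108e-01]), 'dq': array([-0.00089565, -0.00177919,  0.00036199, -0.0024906 ,  0.00115552,
       -0.00128047]), 'joint_torque': array([ 2.40666333e-03, -6.13619900e+01, -2.58604950e+01,  6.93901652e-02,
        4.70307958e-02, -9.12622340e-05]), 'position': array([147.77864325, 607.24985954, 404.24431524]), 'orientation': array([-1.12964393e-04,  1.19078619e-01,  9.92884708e-01, -4.76681199e-04]), 'wrist_force': array([ 0.04860222,  0.04381195, -0.38138816]), 'moment': array([ 0.03141869, -0.01630747,  0.02193766]), 'width': 1.0012176657367098}
```

View pics/a_scene.png

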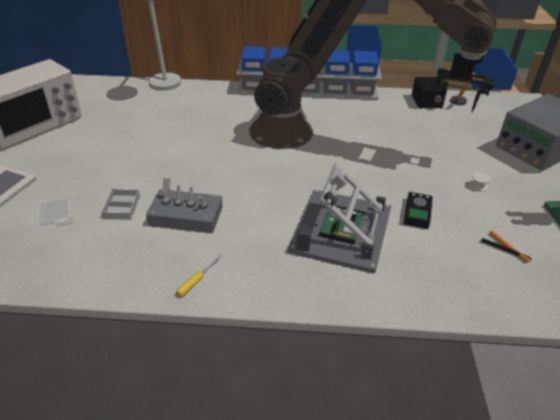

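View pics/a_top.png

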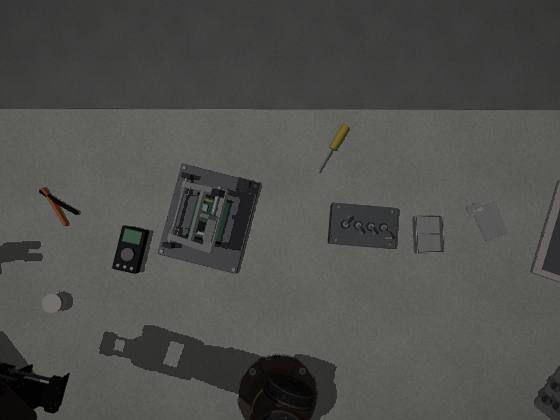

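The scene view shows the open fixture near (345,215) and the switch box near (185,208). In the top view the fixture is near (210,218) and the box near (364,226). I'll enlarge both.

```bash
cat > h.py <<'E'
import numpy as np, cv2
from scipy.spatial.transform import Rotation as R
from workcell import bot, viewer, inverse_kinematics
class Cam:
    def __init__(s,n):
        r=viewer.read_camera(n); s.f=r["frame"]; s.c=np.array([r["cx"],r["cy"]]); s.e=np.array(r["eye"])
        q=r["rotation"]; s.R=R.from_quat([q[1],q[2],q[3],q[0]]).as_matrix(); s.F=s.f.shape[0]/2/np.tan(np.radians(r["vfov"]/2))
    def ray(s,p):
        d=s.R@np.array([(p[0]-s.c[0])/s.F,(p[1]-s.c[1])/s.F,1]); return d/np.linalg.norm(d)
    def plane(s,p,z): d=s.ray(p); return s.e+d*(z-s.e[2])/d[2]
    def px(s,X): v=s.R.T@(np.asarray(X)-s.e); return v[:2]/v[2]*s.F+s.c
    def crop(s,x0,y0,w,h,k,name):
        cv2.imwrite(name,cv2.resize(s.f[y0:y0+h,x0:x0+w],None,fx=k,fy=k,interpolation=cv2.INTER_CUBIC))
def tri(a,pa,b,pb):
    A=np.zeros((3,3));v=np.zeros(3)
    D=[(a.e,a.ray(pa)),(b.e,b.ray(pb))]
    for e,d in D: M=np.eye(3)-np.outer(d,d);A+=M;v+=M@e
    X=np.linalg.solve(A,v); return X,[np.linalg.norm((np.eye(3)-np.outer(d,d))@(X-e)) for e,d in D]
E
python3 - <<'E'
from h import *
t=Cam("top");s=Cam("scene")
t.crop(150,155,120,125,5,"pics/b1.png");t.crop(320,195,90,60,8,"pics/b2.png")
s.crop(290,155,110,115,5,"pics/b3.png");s.crop(140,170,90,65,8,"pics/b4.png")
# base plate corners
g=[(183,164),(261,181),(237,273),(159,255)]
for p in g: print(t.plane(p,20))
g=[(330,204),(399,207),(398,248),(329,245)]
for p in g: print(t.plane(p,50))
print(t.px([0,0,0]),s.px([0,0,0]))
E
```

```text
[736.90932567 303.33137435  20.        ]
[681.52302554  51.95291017  20.        ]
[387.03557505 128.49223763  20.        ]
[445.15272414 376.53281793  20.        ]
[ 604.83222853 -166.49988067   50.        ]
[ 594.86856827 -385.09386438   50.        ]
[ 465.74906864 -379.49061275   50.        ]
[ 475.97883676 -162.11319269   50.        ]
[277.60004325 394.39392578] [280.7109966  131.34601621]
```

View pics/b1.png

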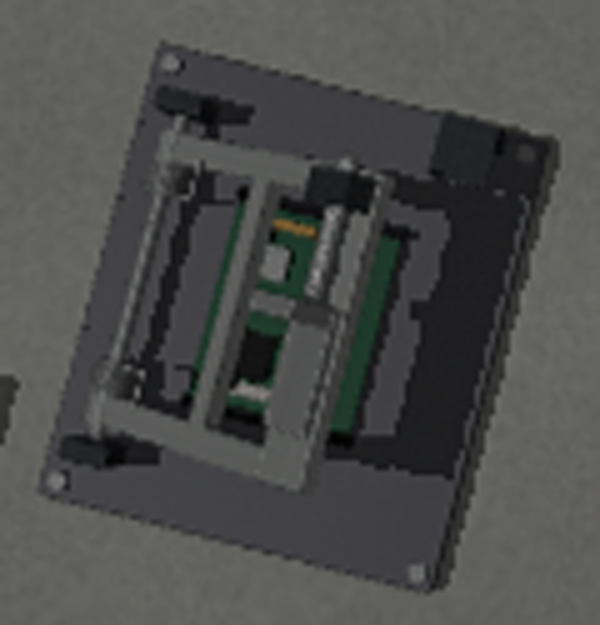

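View pics/b2.png

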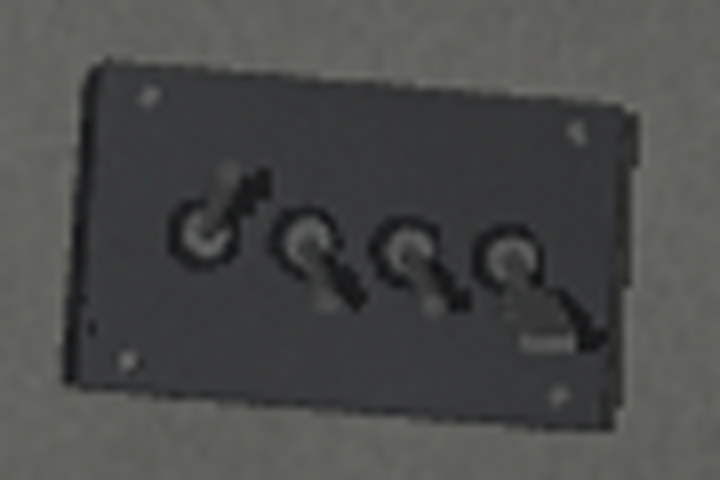

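View pics/b3.png

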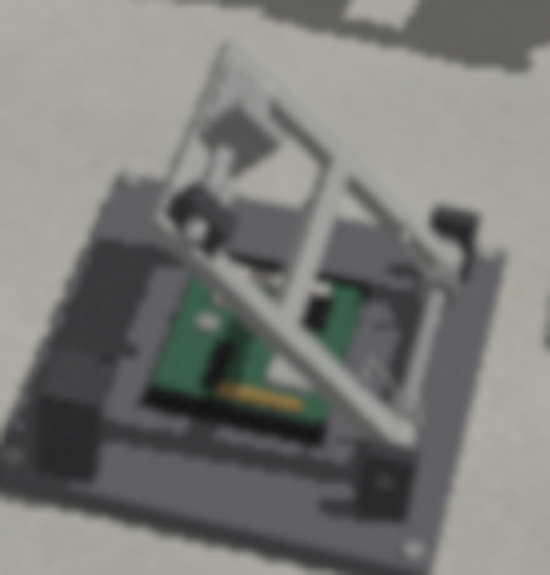

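View pics/b4.png

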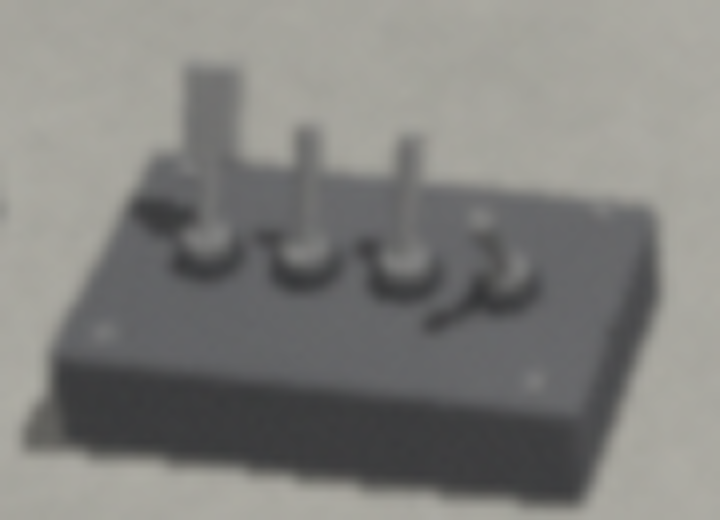

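The top crop shows the keeper at (243,185) full-frame, the tab at about (213,217), and the paddle as the rightmost toggle, with its blade end at (388.5,238). In the scene crop, the paddle's top is at (166.5,178.5). Next I triangulate.

Run:
```python
from h import *
np.set_printoptions(precision=1,suppress=True)
t=Cam("top");s=Cam("scene")
T1=lambda x,y:((x+.5)/5+150-.5,(y+.5)/5+155-.5); T2=lambda x,y:((x+.5)/8+320-.5,(y+.5)/8+195-.5)
S1=lambda x,y:((x+.5)/5+290-.5,(y+.5)/5+155-.5); S2=lambda x,y:((x+.5)/8+140-.5,(y+.5)/8+170-.5)
sc=np.array([t.plane(T1(*p),21) for p in [(171,63),(525,152),(417,573),(56,481)]]);print(sc,sc.mean(0))
print("scr scene",s.plane(S1(414,549),21),s.plane(S1(14,453),21))
A,B,C,D=sc
xd=(A+B-C-D);yd=(A+D-B-C); print("yaw",np.arctan2(xd[1],xd[0]),np.arctan2(-yd[0],yd[1]),[np.linalg.norm(v) for v in(A-B,B-C,C-D,D-A)])
bs=np.array([t.plane(T2(*p),51) for p in [(149,95),(577,132),(560,395),(128,360)]]);print(bs,bs.mean(0))
A,B,C,D=bs;xd=(A+B-C-D);yd=(A+D-B-C); print("yaw",np.arctan2(xd[1],xd[0]),np.arctan2(-yd[0],yd[1]))
bs=np.array([s.plane(S2(*p),51) for p in [(104,332),(534,380),(603,211),(186,166)]]);print("scene",bs,bs.mean(0))
for n,a,b in [("paddle",(547,343),(213,68)),("bat1",(430,305),(307,128)),("bat2",(328,305),(411,137)),("bat3",(229,172),(483,218))]:
  print(n,tri(t,T2(*a),s,S2(*b)))
# keeper top corners z84
print("keeper",[t.plane(T1(*p),84) for p in [(445,112),(505,125),(495,188),(432,172)]])
print("hinge ends",tri(t,T1(180,125),s,S1(412,432)),t.plane(T1(180,125),50),t.plane(T1(95,435),50))
```

```text
[[726.4 300.4  21. ]
 [668.5  72.5  21. ]
 [399.2 141.2  21. ]
 [458.5 370.7  21. ]] [563.1 221.2  21. ]
scr scene [723.2 299.8  21. ] [663.6  71.   21. ]
yaw -0.2530552214333656 -0.2507339205821363 [np.float64(235.13431597074856), np.float64(277.855798794867), np.float64(237.10350984508992), np.float64(276.93905735887694)]
[[ 597.  -192.2   51. ]
 [ 582.  -361.3   51. ]
 [ 478.6 -352.8   51. ]
 [ 492.9 -182.8   51. ]] [ 537.6 -272.3   51. ]
yaw -0.08625540561464844 -0.08622451114928531
scene [[ 579.  -362.7   51. ]
 [ 593.4 -193.9   51. ]
 [ 489.9 -183.7   51. ]
 [ 475.  -355.4   51. ]] [ 534.3 -274.    51. ]
paddle (array([ 500.6, -329.3,  120.8]), [np.float64(0.6274549538010061), np.float64(0.627454953801037)])
bat1 (array([ 514.7, -290.5,  104.7]), [np.float64(1.3712433553838486), np.float64(1.37124335538372)])
bat2 (array([ 514.7, -251.1,  103. ]), [np.float64(0.27999621180708767), np.float64(0.27999621180710577)])
bat3 (array([ 564.9, -213.8,  105.6]), [np.float64(0.3050426833328484), np.float64(0.3050426833328309)])
keeper [array([686.4, 118.6,  84. ]), array([678.3,  81.8,  84. ]), array([639.5,  87.9,  84. ]), array([649.4, 126.5,  84. ])]
hinge ends (array([680.4, 289.7,  70. ]), [np.float64(5.884131434343474), np.float64(5.884131434343551)]) [682.7 288.   50. ] [488.5 338.9  50. ]
```

Run:
```python
from h import *
t=Cam("top");s=Cam("scene")
for c,x,y,w,h,n in((t,180,180,50,45,"c1"),(s,315,160,50,50,"c2")):
    im=cv2.convertScaleAbs(c.f[y:y+h,x:x+w],alpha=1.8); cv2.imwrite(f"pics/{n}.png",cv2.resize(im,None,fx=12,fy=12,interpolation=cv2.INTER_CUBIC))
```

```text
(no output)
```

View pics/c1.png

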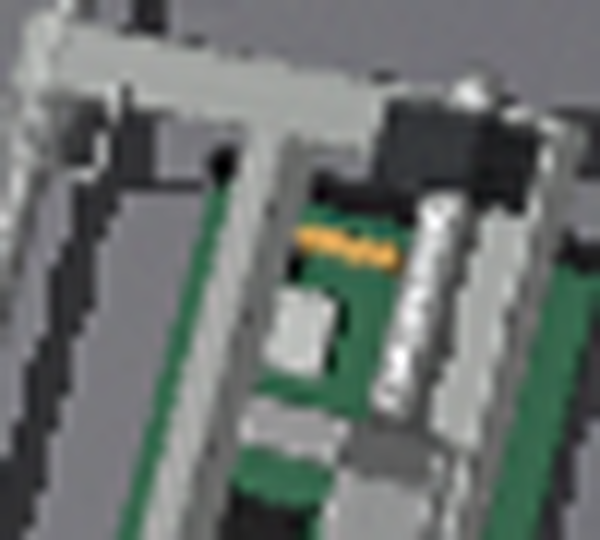

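View pics/c2.png

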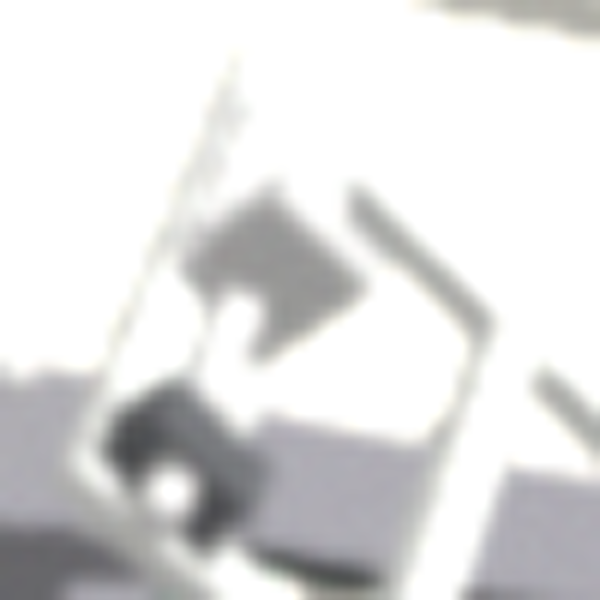

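```bash
cat >> h.py <<'E'
np.set_printoptions(precision=1,suppress=True)
FO=np.array([561.5,220.8,0]);FY=-0.252;RF=R.from_euler('z',FY).as_matrix()
BO=np.array([536,-273.,0]);BY=-0.086;RB=R.from_euler('z',BY).as_matrix()
fx=lambda p:FO+RF@np.array(p,float)
bx=lambda p:BO+RB@np.array(p,float)
E
python3 - <<'E'
from h import *
t=Cam("top");s=Cam("scene")
X,e=tri(t,(204.54,213.9),s,(341.4,179.3));print(X,e,RF.T@(X-FO))
X=t.plane((204.04,215.5),199.6);print(X,RF.T@(X-FO))
k=np.array([[686.4,118.6,84.],[678.3,81.8,84],[639.5,87.9,84],[649.4,126.5,84]])
print((RF.T@(k-FO).T).T)
# tip in box frame
for p in([500.6,-329.3,120.8],[514.7,-290.5,104.7],[514.7,-251.1,103],[564.9,-213.8,105.6]): print(RB.T@(np.array(p)-BO))
E
```

```text
[569.  201.4 200.4] [np.float64(0.864177519808286), np.float64(0.8641775198082134)] [ 12.1 -16.9 200.4]
[564.5 203.8 199.6] [  7.2 -15.7 199.6]
[[ 146.4  -67.8   84. ]
 [ 147.8 -105.5   84. ]
 [ 108.7 -109.3   84. ]
 [ 108.6  -69.4   84. ]]
[-30.4 -59.1 120.8]
[-19.7 -19.3 104.7]
[-23.1  20.  103. ]
[ 23.7  61.5 105.6]
```

```bash
cat >> h.py <<'E'
def down(a):
    p=(a+np.pi/2)/2; return [0,np.cos(p),np.sin(p),0]
def arc(th,x,r=185):  # TCP for closed finger whose -y lower edge rests at radius r on the flat
    return fx([x,95-r*np.cos(th)+12*np.sin(th)+10,50+r*np.sin(th)+12*np.cos(th)+190])
E
python3 - <<'E'
from h import *
print(bot.tips_ahead)
for a in(FY,FY+np.pi):
  print([inverse_kinematics(p,down(a)) for p in (arc(.7,-22)+[0,0,50],arc(-.01,-22),arc(-.01,26))])
for a in(BY,BY+np.pi):
  print([inverse_kinematics(bx(p),down(a)) for p in ([-65,-62,350],[-65,-62,285],[10,-62,285])])
E
```

```text
190.1
[array([ 0.2,  0.4,  1.7, -0. ,  1.1,  0.5]), array([ 0.2,  0.6,  1.9, -0. ,  0.6,  0.4]), array([ 0.1,  0.6,  1.8, -0. ,  0.7,  0.4])]
[array([ 0.2,  0.4,  1.7, -0. ,  1.1, -2.6]), None, None]
[array([-0.7,  0.5,  1.8, -0. ,  0.9, -0.6]), array([-0.7,  0.6,  1.8, -0. ,  0.8, -0.6]), array([-0.7,  0.6,  1.6, -0. ,  0.9, -0.6])]
[array([-0.7,  0.5,  1.8, -0. ,  0.9,  2.5]), array([-0.7,  0.6,  1.8, -0. ,  0.8,  2.5]), array([-0.7,  0.6,  1.6, -0. ,  0.9,  2.6])]
```

Run:
```python
from h import *
bot.move_gripper(0.0,20)
bot.movep(arc(.7,-22)+[0,0,50],down(FY))
print(bot.move_straight(arc(.7,-22)+[0,0,6],speed=150,until_force=8))
o=bot.observe();print(o["time_s"],o["position"],o["wrist_force"],o["width"])
t=Cam("top");s=Cam("scene")
t.crop(150,155,120,125,4,"pics/d1.png");s.crop(280,110,130,150,4,"pics/d2.png")
```

```text
False
4.4833 [533.1 198.9 374.5] [-0.1 -0.2  0.8] 0.004526551240587751
```

View pics/d1.png

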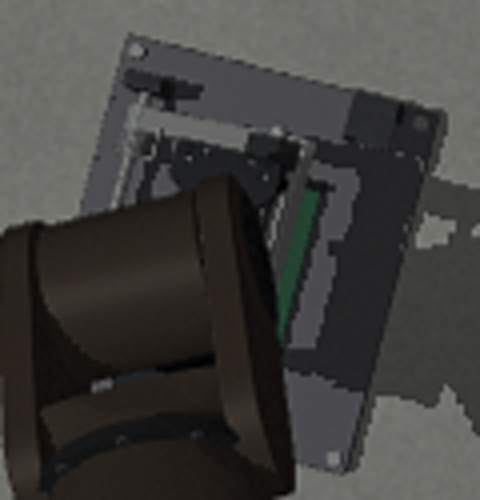

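View pics/d2.png

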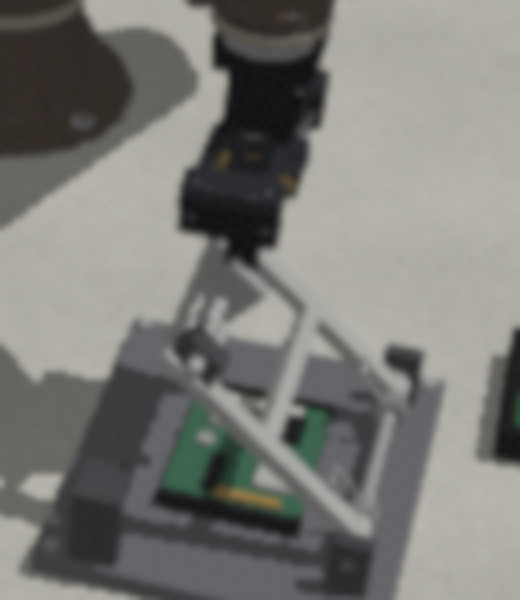

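The fingers stand just behind the tab (its face is near scene pixel (338,180)), about 6 mm above the flat. Next I follow the frame's arc down.

Run:
```python
from h import *
for th in (.6,.45,.3,.15,.06):
    bot.move_straight(arc(th,-22),speed=90)
    o=bot.observe();print(th,o["time_s"],o["position"],o["wrist_force"])
s=Cam("scene");s.crop(280,110,130,150,4,"pics/e2.png")
```

```text
0.6 4.9917 [530.2 186.7 355. ] [1.2 1.9 2.6]
0.45 5.45 [526.4 171.9 331.7] [0.6 1.2 3.1]
0.3 5.9083 [523.4 160.5 306.6] [1.  2.  4.9]
0.15 6.3667 [521.4 152.8 280.2] [-0.4  0.3  6.5]
0.06 6.7 [520.7 150.  263.8] [-0.5  0.9  6.9]
```

View pics/e2.png

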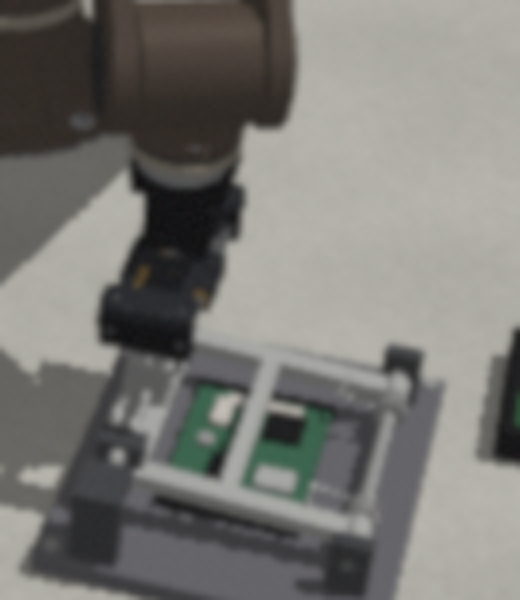

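The frame is nearly down, with its bolt rail to the left at about (312,220) and the wrist reading the spring's ~7 N. Now I press it to the stop.

Run:
```python
from h import *
p=arc(-.01,-22); p[2]-=8
print(bot.move_straight(p,speed=25,until_force=15))
o=bot.observe();print(o["time_s"],o["position"],o["wrist_force"])
q=o["position"]; print(RF.T@(q-FO))
bot.dwell(.2);print(bot.observe()["wrist_force"],bot.observe()["position"])
```

```text
True
7.375 [520.8 148.8 250.2] [-2.5 -3.8 16.8]
[-21.4 -79.9 250.2]
[-1.1 -2.9 15.5] [520.8 148.8 250.2]
```

At the stop: the tips are at 60.1 mm, against 60.2 expected. Next I slide the bolt with the frame held down.

Run:
```python
from h import *
def pr(n):
    o=bot.observe();print(n,o["time_s"],RF.T@(o["position"]-FO),RF.T@o["wrist_force"])
z=249.4
for x in(-10,0,10,15):
    bot.move_straight(fx([x,-80,z]),speed=50);pr(x)
print(bot.move_straight(fx([26,-80,z]),speed=25,until_force=25));pr("end")
s=Cam("scene");s.crop(280,110,130,150,4,"pics/f2.png")
```

```text
-10 7.9583 [ -9.5 -79.9 250.8] [ 1.5 -1.7  9.3]
0 8.3083 [  0.5 -79.9 250.7] [ 1.8 -2.3  8.2]
10 8.6583 [ 10.3 -79.8 250.7] [ 0.7 -2.   7.6]
15 8.9083 [ 15.  -79.8 250.6] [-0.8 -0.2  7.6]
False
end 9.5 [ 23.9 -79.5 250.4] [-16.5   1.6  16. ]
```

View pics/f2.png

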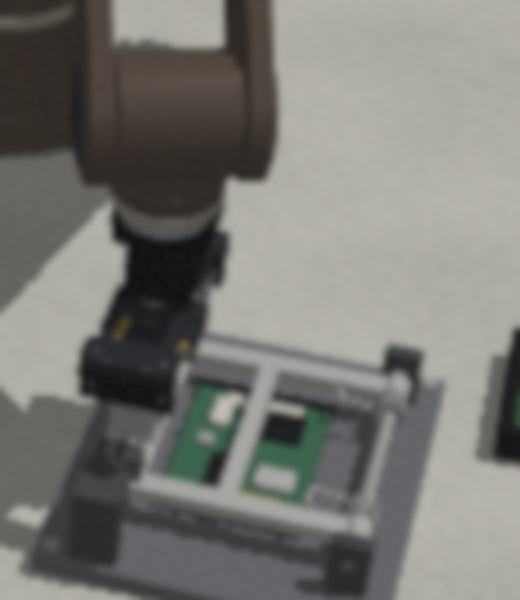

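Run:
```python
from h import *
def pr(n):
    o=bot.observe();print(n,o["time_s"],RF.T@(o["position"]-FO),RF.T@o["wrist_force"])
bot.move_straight(fx([29,-80,249.4]),speed=25,until_force=25);pr(1)
bot.dwell(.2);pr(2)
bot.move_straight(fx([18,-80,250.5]),speed=50);pr(3)
bot.move_straight(fx([18,-80,262]),speed=60);pr(4)
bot.move_straight(fx([18,-80,420]),speed=250);pr(5)
bot.movep(bx([-75,-62,420]),down(BY));pr(6)
t=Cam("top");s=Cam("scene")
t.crop(150,155,120,125,5,"pics/g1.png");s.crop(290,155,110,115,5,"pics/g2.png")
t.crop(320,195,90,60,8,"pics/g3.png")
```

```text
1 9.8167 [ 25.2 -79.4 250.1] [-30.9   3.2  22.8]
2 10.0167 [ 25.1 -79.4 250.1] [-30.5   3.9  21.4]
3 10.3917 [ 17.7 -79.7 251.9] [-2.3 -0.8  7.5]
4 10.7333 [ 17.8 -80.  262.5] [-0.2  0.1  0.3]
5 11.5167 [ 17.8 -80.1 418.6] [-0.5 -0.3 -1.2]
6 13.2583 [  35.  -557.4  419.9] [ 0.4  0.9 -0.3]
```

View pics/g1.png

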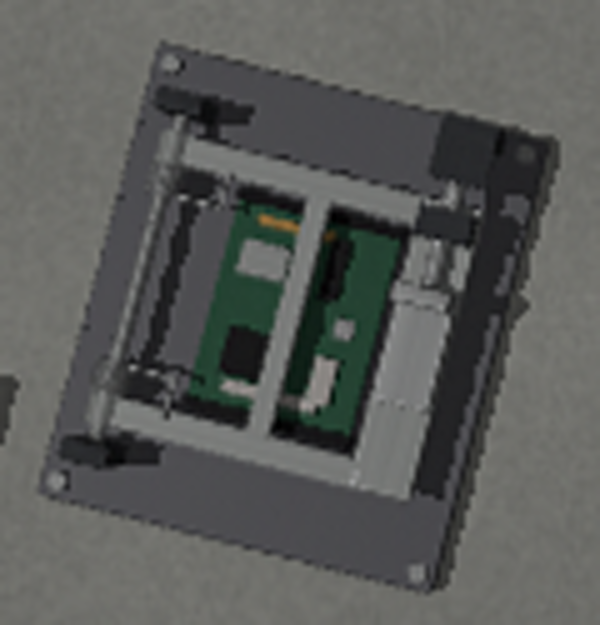

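View pics/g2.png

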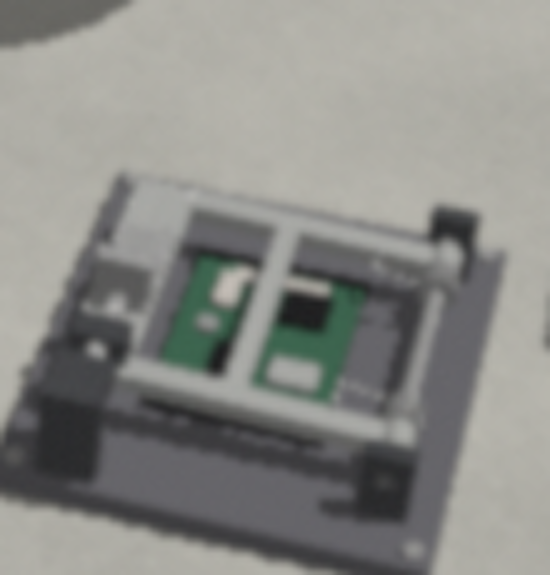

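The frame stays down, with the tab's top edge at about (421,298) in the crop. I'll measure the bolt's travel from it.

Run:
```python
from h import *
t=Cam("top");s=Cam("scene")
im=cv2.convertScaleAbs(t.f[190:225,220:255],alpha=1.8);cv2.imwrite("pics/h1.png",cv2.resize(im,None,fx=16,fy=16,interpolation=cv2.INTER_CUBIC))
s.crop(295,195,35,60,10,"pics/h2.png")
for x in(30,36.5):
  print(x,[(t.px(fx([x+d,-85+e+1,97.6]))-[220,190]+.5)*16 for d in(-6,6) for e in (-18,18)])
  print([(s.px(fx([x+6,-85+e+1,97.6]))-[295,195]+.5)*10 for e in (-18,18)])
```

```text
30 [array([311.2, 460.4]), array([126.3, 413.4]), array([327.2, 398.9]), array([142.4, 351.8])]
[array([141. , 113.1]), array([258.3, 138.6])]
36.5 [array([319.9, 427.1]), array([135., 380.]), array([335.9, 365.5]), array([151.2, 318.5])]
[array([135.2, 126.3]), array([252.9, 152. ])]
```

View pics/h1.png

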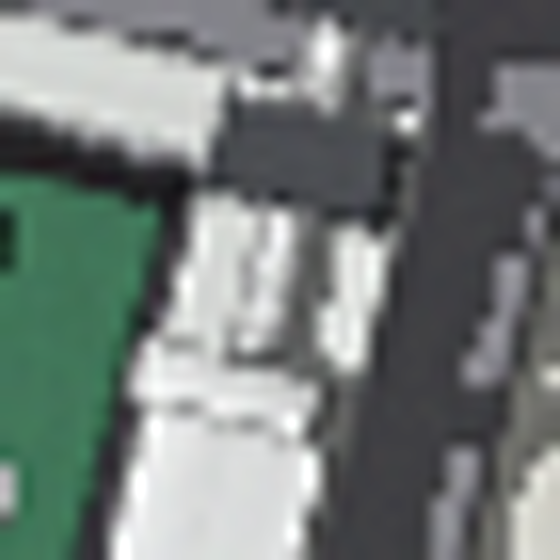

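View pics/h2.png

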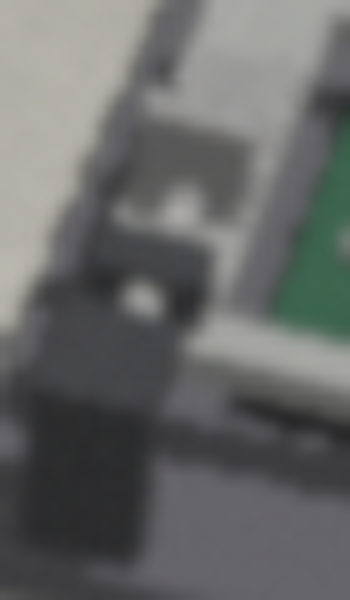

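View pics/g3.png

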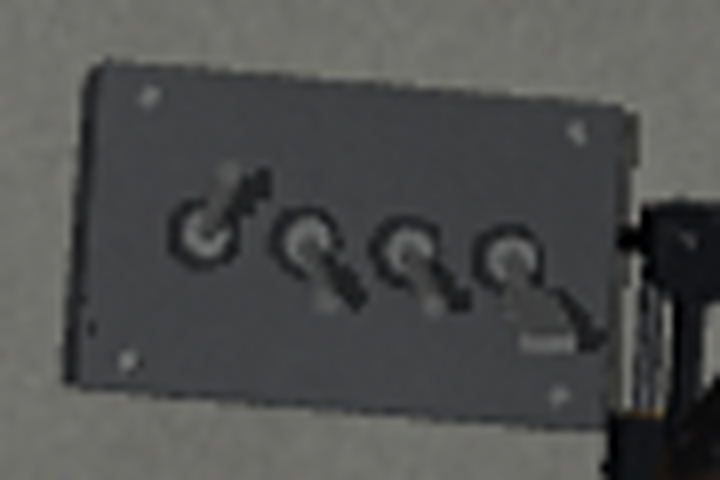

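The tab now sits at x ≈ 35–36, so the bolt has travelled about 28.5–30 mm. When I drew back while still pressing, I may have dragged it a little. I'll push the tab home again with the tips clear of the flat, then go on.

Run:
```python
from h import *
def pr(n):
    o=bot.observe();print(n,o["time_s"],RF.T@(o["position"]-FO),RF.T@o["wrist_force"])
bot.movep(fx([5,-85,400]),down(FY))
bot.move_straight(fx([5,-85,264]),speed=200);pr(1)
for x in (14,17,19,20,21,22,23,24,25,26,27,28,29):
    bot.move_straight(fx([x,-85,264]),speed=30);pr(x)
    if abs((RF.T@bot.observe()["wrist_force"])[0])>25: break
bot.move_straight(fx([8,-85,264]),speed=60);pr(4)
bot.move_straight(fx([8,-85,400]),speed=250)
bot.movep(bx([-75,-62,400]),down(BY));pr(6)
t=Cam("top");s=Cam("scene")
im=cv2.convertScaleAbs(t.f[190:225,220:255],alpha=1.8);cv2.imwrite("pics/i1.png",cv2.resize(im,None,fx=16,fy=16,interpolation=cv2.INTER_CUBIC))
s.crop(295,195,35,60,10,"pics/i2.png")
```

```text
1 16.025 [  5.4 -85.1 264.8] [0.8 0.1 0.5]
14 16.475 [ 14.1 -85.  264.2] [-0.8 -0.3  0.3]
17 16.725 [ 17.1 -85.  264. ] [-0.3 -1.3  0.5]
19 16.975 [ 19.  -85.  263.9] [-0.6  1.   0.3]
20 17.225 [ 19.7 -85.  263.9] [-4.3  0.6  1.2]
21 17.475 [ 20.8 -85.  263.9] [-4.  -0.4  0.7]
22 17.725 [ 21.9 -85.  263.9] [-3.7  0.   1.1]
23 17.975 [ 22.9 -85.  263.9] [-4.3 -0.5  0.3]
24 18.225 [ 23.5 -85.  263.9] [-8.1  0.4  1.9]
25 18.475 [ 23.9 -84.9 263.8] [-12.3   0.8   4.9]
26 18.725 [ 24.3 -84.9 263.7] [-16.9   1.9   6.4]
27 18.975 [ 24.8 -84.9 263.4] [-20.8   2.    6.9]
28 19.225 [ 25.2 -84.9 263.1] [-24.8   2.1   7.2]
29 19.475 [ 25.7 -84.9 262.9] [-28.    3.1   6.6]
4 19.975 [  8.4 -85.  264.3] [ 0.4 -0.1 -0.2]
6 22.4 [  35.  -557.4  399.9] [-0.6  0.2 -0.2]
```

View pics/i1.png

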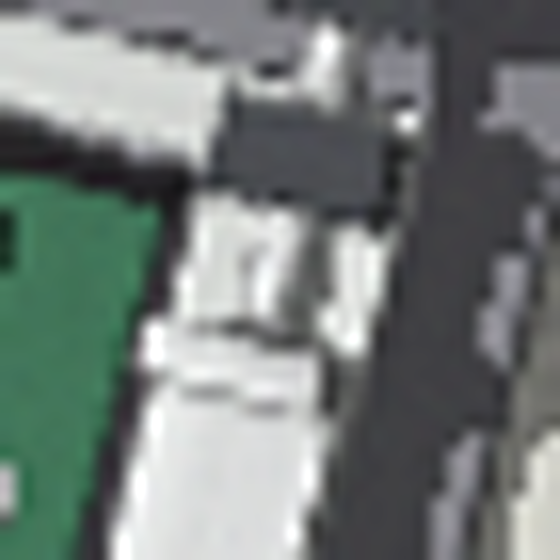

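View pics/i2.png

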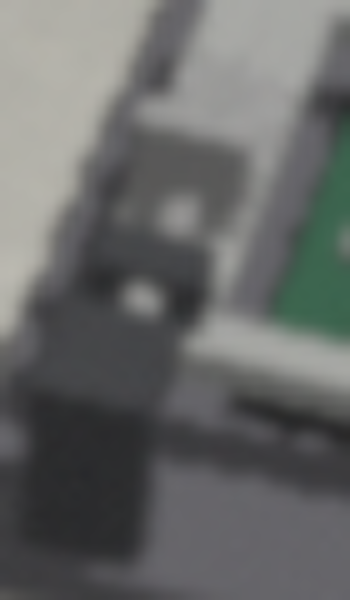

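The catch was real: the bolt had slipped back about 4 mm. It is now against its hard stop (28 N), and I retreated without touching the flat. Next is the paddle.

Run:
```python
from h import *
def pr(n):
    o=bot.observe();print(n,o["time_s"],RB.T@(o["position"]-BO),RB.T@o["wrist_force"])
bot.move_straight(bx([-75,-62,287]),speed=200);pr(1)
bot.move_straight(bx([-10,-62,287]),speed=80);pr(2)
for x in range(-6,25,2):
    bot.move_straight(bx([x,-62,287]),speed=40);pr(x)
    if abs((RB.T@bot.observe()["wrist_force"])[0])>12: break
bot.move_straight(bx([-40,-62,287]),speed=120)
bot.move_straight(bx([-60,-62,400]),speed=250);pr(4)
bot.movep(bx([-100,60,450]),down(BY));pr(5)
t=Cam("top");s=Cam("scene")
t.crop(320,195,90,60,8,"pics/j1.png");s.crop(140,170,90,65,8,"pics/j2.png");s.crop(290,155,110,115,5,"pics/j3.png")
```

```text
1 23.2167 [-74.6 -62.  287.8] [-0.1  0.2  0.6]
2 24.1833 [-10.2 -62.  286.9] [-0.8 -0.3 -0.1]
-6 24.4333 [ -6.  -62.1 287. ] [-1.2 -0.5 -0.9]
-4 24.6833 [ -4. -62. 287.] [-0.3  0.5  0.7]
-2 24.9333 [ -1.9 -62.  287. ] [-0.1 -0.2 -0. ]
0 25.1833 [  0.1 -62.  287. ] [-0.3  0.1 -0.1]
2 25.4333 [  2.1 -62.  287. ] [-0.5  0.1 -0.2]
4 25.6833 [  4.1 -62.  287. ] [-1.9  0.4  0.1]
6 25.9333 [  6.1 -62.  287. ] [-0.7  0.5 -0.6]
8 26.1833 [  8.1 -62.  287. ] [ 0.3  0.3 -0.4]
10 26.4333 [ 10.1 -62.  287. ] [-0.7 -0.7  0. ]
12 26.6833 [ 12.1 -62.  287. ] [-1.3 -0.7 -0.1]
14 26.9333 [ 13.2 -62.1 286.8] [-10.5  -1.    3.4]
16 27.1833 [ 14.2 -62.2 286.7] [-18.3  -1.4   7.3]
4 28.4083 [-59.8 -61.8 399.6] [ 0.3 -0.1 -0.4]
5 29.0167 [-99.7  60.3 449.4] [0.8 0.2 0.1]
```

View pics/j1.png

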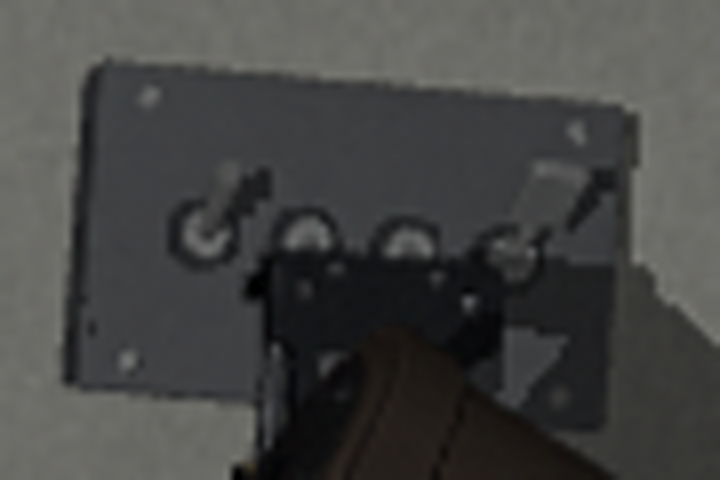

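View pics/j2.png

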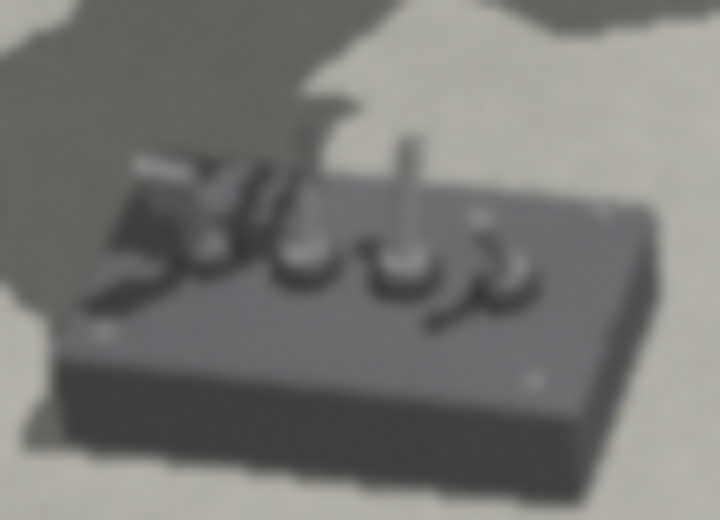

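View pics/j3.png

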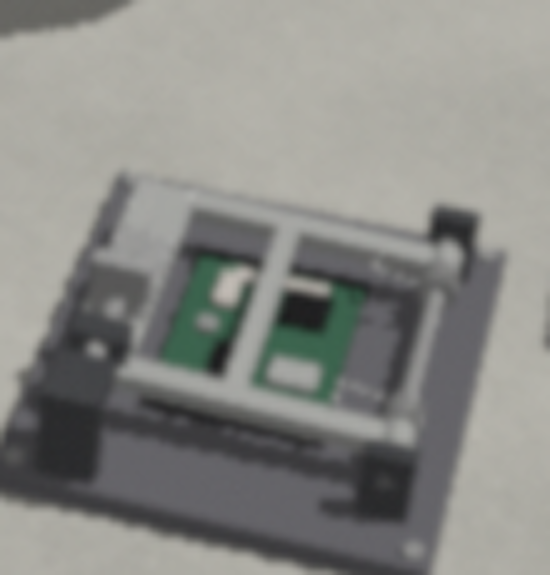

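The paddle now leans away, with its tip at top crop (562,166) and scene crop (163,165). The bats look unmoved and the frame is still latched. One numeric check, then I hand in.

Run:
```python
from h import *
t=Cam("top");s=Cam("scene")
X,e=tri(t,(562.5/8+319.5,166.5/8+194.5),s,(163.5/8+139.5,165.5/8+169.5));print(RB.T@(X-BO),e)
bot.sign_off()
```

```text
[ 35.3 -58.  124.3] [np.float64(0.5431296327038987), np.float64(0.5431296327039746)]
the job is handed in; nothing more can be done
```

I pushed the frame down to its stop, slid the bolt home under the keeper, and flipped the wide paddle fully over, away from the robot. I then handed the job in at about 29 s.

**Frame:** The last picture shows the frame shut and latched.

**Bolt:** My first slide reached the stop. Drawing back while still pressing on the plate then pulled the bolt back about 4 mm. I pushed it home again with the fingertips clear of the plate, before touching the paddle, and it met its hard stop at 28 N. I did not recompute its travel from the pictures after that second push. The stop force and the shifted tab are the evidence that it is fully home.

**Paddle:** It met its stop at 18 N. Its tip measured 35 mm past the box's mid-line against about 33 mm expected, and 124 mm high against 121 mm. Both are close to the measuring error.

**Left alone:** The slim toggles look unmoved. The arm partly hid two of them in the last top view, but the scene view shows them as before. I never went near the loose items, though I did not check them in a final picture.

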